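# Fasten the grooming case on the wash-basin ledge

### The job

The aluminium grooming case on the ledge is shut but not fastened. Swing its open steel clamp strap, which stands up at one side, over the lid with the back of a finger or a fingertip until it lies flat, then push the black cam lever fully down across the end of the strap, and let go of both. Only push: do not pinch, lift or shift the case, and leave everything around it and on it where it is.

Things in the scene. Friction and masses are not known exactly. Their poses are not given: they have to be found in the camera images.
- case: Aluminium case, loose on the ledge on rubber feet, about 1.6 to 2.5 kg (a sideways push of roughly 8 to 18 N makes it slide). 200 mm along its x, 180 mm along its y, lid top 65 mm above its origin; origin at the centre of its underside, z up. Its strap is hinged at the middle of its +y side and stands open, leaning outwards (to +y); its cam lever stands raised on the lid near the -y side.
- strap (a joint): Opening angle of the clamp strap: 0 = lying flat over the lid (end stop), 1.57 = upright, about 1.7 to 1.95 at the start (leaning outwards past upright, to the case's +y). It turns in the plane x = 0 of the case. Stiff hinge (0.12 N m of friction): it stays where it is left and does not fall shut by itself.
- strap_hinge (a point): Point on the strap's hinge axis, in the middle of its width: at (0, 95, 70) mm in the case's frame. The axis is along the case's x.
- strap_tip (a point): Free end of the strap, mid thickness, 155 mm from the hinge. The strap is a flat steel bar 5 mm thick, 24 mm wide, its last 25 mm 16 mm wide. When flat it points along the case's -y, its top 72.5 mm above the ledge and its tip at (0, -60, 70) mm in the case's frame.
- cam_lever (a joint): Angle of the cam lever: 0 = fully down, level across the end of the strap (end stop), 1.57 = upright, about 1.25 to 1.6 at the start. It turns in the plane y = -48 mm of the case. Stiff (0.25 N m of friction): it stays where it is left.
- lever_pivot (a point): Point on the cam lever's axis: at (-45, -48, 80) mm in the case's frame. The axis is along the case's y.
- lever_tip (a point): Free end of the black cam lever, mid thickness, 85 mm from the pivot. The bar is 10 mm thick and 10 mm wide, its last 34 mm a paddle 18 mm wide. When down it points along the case's +x, its top 85 mm above the ledge and its tip at (40, -48, 80) mm in the case's frame.
- tin: Small round metal tin, 42 mm across and 17 mm high, loose on the case's lid, in the half towards +x. Origin under its centre. Bystander.
- trimmer: Black trimmer lying down, 155 mm long (its x), 40 mm wide, about 43 mm high with the two clear guard combs clipped onto it. Origin under its middle. Bystander.
- comb: Steel mustache comb lying flat, 110 x 27 x 4 mm, long side along its x. Origin under its middle. Bystander.
- brush: Small wooden brush, 85 x 38 x 30 mm, long side along its x. Origin under its middle. Bystander.
- jar: Closed amber glass jar, 52 mm across and 50 mm high. Origin under its centre. Bystander.
- tumbler: White ceramic tumbler, 68 mm across and 85 mm high, open at the top. Origin under its centre. Bystander.
- soap_dish: White soap dish with a bar of soap, 115 x 80 x 34 mm, long side along its x. Origin under its centre. Bystander.

How it is judged:
On the way, in this order (a step that is already met when the one before it is completed fails the run):
1. the strap lies flat over the lid while the cam lever is still up (value of joint strap below 0.08 rad and value of joint cam_lever above 0.7 rad), for 0.2 s.
2. the cam lever is fully down across the strap (value of joint cam_lever below 0.1 rad and value of joint strap below 0.08 rad), for 0.2 s.
At the end, for the whole second after the job is handed in: the strap is flat (below 0.08 rad) and the cam lever fully down (below 0.1 rad); the case stands level and at rest within 30 mm of where it was; the tin and the other things are within 30 mm of where they were (all of step 2 and distance of each of case, trimmer, comb, brush, jar, tumbler, soap_dish, tin from where it was at the start of the episode below 0.03 m and angle between case's own z axis and vertical below 0.05 rad and linear speed of case below 0.02 m/s); the robot touches nothing.
It fails at once if the cam lever was pushed down before the strap lay over the lid (value of joint cam_lever below 0.6 rad and value of joint strap above 0.15 rad).
It fails at once if the case was lifted or tipped (height (world z) of case above 0.01 m or angle between case's own z axis and vertical above 0.12 rad).
It fails at once if the case was shoved away (distance of case from where it was at the start of the episode above 0.03 m).
It fails at once if the tin on the lid was moved or lifted (distance of tin from where it was at the start of the episode above 0.03 m).
It fails at once if something standing around the case was moved or lifted (distance of any of trimmer, comb, brush, jar, tumbler, soap_dish from where it was at the start of the episode above 0.03 m).
It also fails if it takes over 48 s, if anything falls off the work surface, if the arm or the gripper's body presses on something with over 40 N, if the wrist force passes 120 N, or if a joint passes its speed limit or range.

### The arm

A 7-joint arm with a two-finger parallel gripper is mounted at the origin on the work surface. World frame = base frame: x ahead of the robot, y to its left, z up, the work surface at z = 0. Lengths are in m, angles in rad, forces in N, time in s.
With the tool pointing down it reaches from about 0.4 to 0.85 m from the base axis. Payload 10.4 kg.
Tool frame: the origin (TCP) lies between the finger pads; the fingertips stand ahead of it and the grasp point (between the pads) lies 5 mm behind it (manip.tip_extent is the z of the fingertips in the tool frame, in m); z points along the fingers, y is the line along which they close (so a half turn about z gives the same grasp; the last joint's range is limited). The gripper opens to 85 mm and grips with 20 to 120 N. Pads are 22 mm wide; open, the fingers measure 114 mm over their backs; the gripper's body (76 mm by 85 mm) begins 54 mm behind the grasp point. The pads swing forward as they close: fully open they stand 13 mm farther back than shut.
Start: joints at [-1.139, 0.332, -0.065, 1.46, 0.022, 1.35, -0.088], TCP at [0.275, 0.561, 0.245] pointing down, gripper open.
Joint ranges: [-2.6, 2.6], [-0.5, 2.12], [-1.47, 1.34], [0.16, 2.42], [-1.27, 4.41], [0.06, 2.06], [-2.6, 2.6]. Speed limits (rad/s): [2.22, 2.22, 2.79, 2.79, 3.14, 3.14, 3.14].

### API

Orientations are given as a unit quaternion [x, y, z, w].
In Python, from workcell import status, viewer, manip gives the robot as it stands.
- The arm moves only by the tool play_rows, never from a script. Its argument "plan" is one flat list of numbers, 7 for each row, row after row: the turn, a rotation vector about the tool's x, y, z in degrees, then the shift along the tool's x, y, z in m, then the opening, from 0 (shut) to 1 (fully open). In form: [ax, ay, az, dx, dy, dz, grip, ax, ay, az, dx, dy, dz, grip, ...]. A call has 1 to 20 rows; each row is the pose to reach, as a shift and turn from the pose commanded when the call began, along the tool's axes at that moment; what a row does not reach only later rows make up. A row lasts 1/8 s, in which the tool goes at most 62.5 mm and 10.7 degrees, less where a joint would pass 70% of its speed; a pose out of reach is approached as far as the arm can. A call with a gripper value outside its range is refused whole. The fingers move at their own pace and stop on an object; "squeeze" is the grip in N (left out, the last holds). Time passes only in rows, so rows that repeat a pose let the fingers close. It gives the time, the measured TCP pose, the force, the opening and the grip force at its end, in the units of the state.
- status.get_obs(): the state, without advancing time (a new reading comes with each control period).
- viewer.camera(name): name is "side" or "top" or "wrist"; returns the picture (400x640x3 uint8, red, green, blue); there is no depth.
- viewer.camera_model(name): a dict with "fx", "fy", "cx", "cy" (pixels), "D" ([k1, k2, p1, p2, k3] as OpenCV has them; the pictures are not rectified), "R" (3x3) and "t" (3): a world point X has camera coordinates R X + t. Camera axes: x right, y down, z forward; pixel columns grow to the right and rows downward; lengths in m; the calibration is good to about 2 mm. A picture is of the moment at which its call begins: read the wrist's pose just before it. camera_model takes no time and is no camera call; for the wrist camera it gives the pose at the moment of the call.
- manip.hand_in(): hands the job in; it is judged then, once.
The state is a dict: "clock": time; "joint_pos": joint angles; "joint_velocities": joint speeds; "tau": joint torques, N m; "position": TCP position; "ee_rot": TCP orientation; "ft_force": force on the tool from outside, world axes, zero at the start; "torque": the same for the moment, N m; "grip_width": opening from 0.0 (shut) to 1.0 (fully open); "grasp_force": force on a finger pad.
Only numpy, scipy, OpenCV 4.12 (cv2) and the standard library are available. Lean on these libraries where they do the work, as an engineer would, in place of code of your own. Each camera call takes 0.05 s, during which the arm holds its last target. There are 200 camera calls.

## Working session

There is one attempt and no reset: what is moved stays moved. The work goes in short steps, Python scripts to look and compute and a tool call to move; the robot and the scene stay as the last step left them, time stands still between calls to the robot, and variables do not carry over. Pictures are saved under pics/ and viewed, at most 10 in all, crops included, and the job is handed in when it is done.

Besides the shell and the picture viewer there is one more tool, called after "Call:" as name(argument=value, ...) on one line, values as JSON. play_rows: Moves the arm, as the interface text tells. Its arguments: {"type":"object","properties":{"plan":{"type":"array","items":{"type":"number"}},"squeeze":{"type":"number"}},"required":["plan"]}

```bash
mkdir -p pics; python3 - <<'E'
from workcell import status, viewer, manip
import cv2
print(status.get_obs()); print(manip.tip_extent)
for n in("top","side"):
    cv2.imwrite(f"pics/{n}0.png",viewer.camera(n)[:,:,::-1]); m=viewer.camera_model(n); print(n,m)
E
```

```text
{'clock': 0.0, 'joint_pos': array([-1.13862224,  0.33287297, -0.06469397,  1.46094061,  0.02153526,
        1.34987785, -0.08847041]), 'joint_velocities': array([ 5.95736544e-04,  6.05192700e-04, -3.93969161e-04, -3.16810541e-05,
        3.22001503e-04,  1.99043278e-04, -7.98568054e-04]), 'tau': array([-1.52797606e-04, -6.25440502e+01,  4.89494484e-02, -3.91602087e+01,
        1.60936976e-02,  9.81323363e-03, -5.67918551e-05]), 'position': array([0.27437139, 0.56116636, 0.24451552]), 'ee_rot': array([ 2.25417624e-01,  9.74261977e-01, -6.85942211e-04, -1.57008166e-04]), 'ft_force': array([-0.23171994,  0.28899543, -0.52043534]), 'torque': array([-0.00551605,  0.02240678,  0.05835328]), 'grasp_force': 0.0, 'grip_width': 1.0007461867452747}
0.014
top {'fx': 516.2955181164936, 'fy': 516.2955181164936, 'cx': 324.1790010495175, 'cy': 200.30416711824057, 'D': array([-0.1091149,  0.       ,  0.       ,  0.       ,  0.       ]), 'R': array([[ 2.00065541e-02, -9.99799437e-01,  9.07868859e-04],
       [-9.80392111e-01, -1.97962347e-02, -1.96059731e-01],
       [ 1.96038381e-01,  3.03241215e-03, -9.80591534e-01]]), 't': array([-0.02709777,  0.61701287,  0.93542666])}
side {'fx': 498.47052611711246, 'fy': 498.47052611711246, 'cx': 319.4378353141656, 'cy': 194.65407614354106, 'D': array([-0.15751783,  0.        ,  0.        ,  0.        ,  0.        ]), 'R': array([[ 0.9783268 , -0.20610824,  0.01990151],
       [-0.10794734, -0.5896748 , -0.80039428],
       [ 0.17670327,  0.78089886, -0.5991435 ]]), 't': array([-0.60195196,  0.11237914,  1.12109145])}
```

View pics/top0.png

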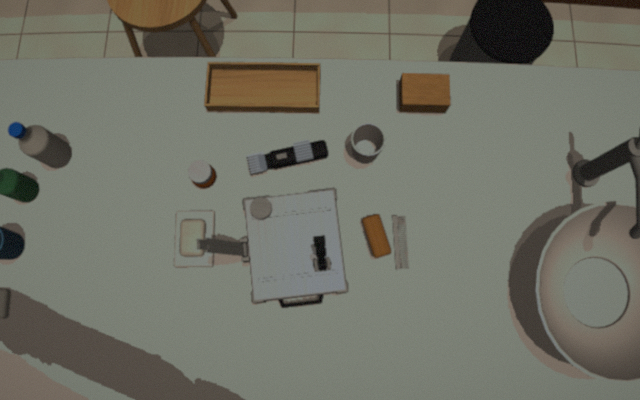

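View pics/side0.png

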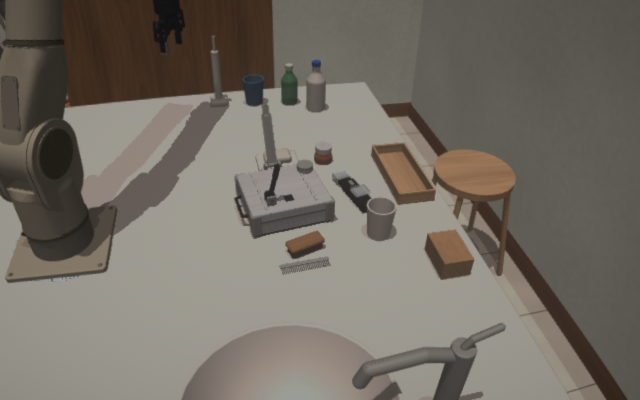

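The top view shows the case at about (295,245), with +y to the left. The strap leans left over the soap dish (tip about (200,243)), the lever is raised near (320,250), and the tin is at (261,208). I'll enlarge both views.

```bash
python3 - <<'E'
import cv2,numpy as np
a=cv2.imread("pics/top0.png")[175:315,170:360]; a=cv2.resize(a,None,fx=4,fy=4,interpolation=cv2.INTER_CUBIC)
a=cv2.convertScaleAbs(a,alpha=1.5); cv2.imwrite("pics/topc.png",a)
b=cv2.imread("pics/side0.png")[90:240,220:350]; b=cv2.resize(b,None,fx=4,fy=4,interpolation=cv2.INTER_CUBIC)
b=cv2.convertScaleAbs(b,alpha=1.5); cv2.imwrite("pics/sidec.png",b)
E
```

```text
(no output)
```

View pics/topc.png

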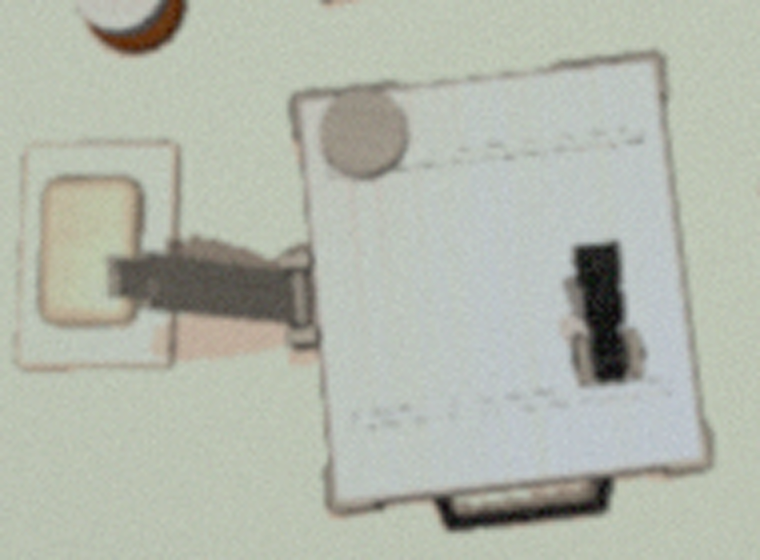

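View pics/sidec.png

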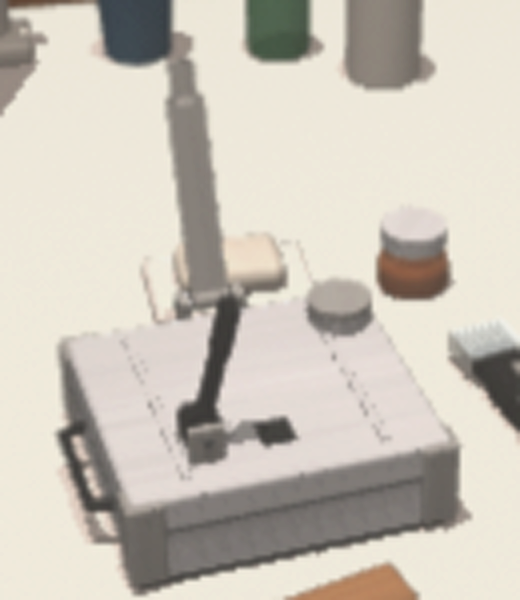

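The crops show the lid corners in the top crop at (295,97), (660,58), (708,465) and (330,507). The strap tip is at top crop (112,277) and side crop (180,63). The lever tip is near top crop (597,247) and side crop (233,297).

```bash
cat > h.py <<'E'
import numpy as np, cv2
from workcell import status, viewer, manip
from scipy.optimize import least_squares
from scipy.spatial.transform import Rotation as Ro
def proj(n,X):
    m=viewer.camera_model(n); K=np.array([[m['fx'],0,m['cx']],[0,m['fy'],m['cy']],[0,0,1]])
    return cv2.projectPoints(np.array(X,float).reshape(-1,3),cv2.Rodrigues(m['R'])[0],m['t'],K,m['D'])[0].reshape(-1,2)
def ray(n,u,z):
    m=viewer.camera_model(n); K=np.array([[m['fx'],0,m['cx']],[0,m['fy'],m['cy']],[0,0,1]])
    d=m['R'].T@np.append(cv2.undistortPoints(np.array([[u]],float),K,m['D']).ravel(),1); c=-m['R'].T@m['t']
    return c+d*(z-c[2])/d[2]
def W(p,X):
    c,s=np.cos(p[2]),np.sin(p[2]); X=np.atleast_2d(X)
    return np.c_[p[0]+c*X[:,0]-s*X[:,1],p[1]+s*X[:,0]+c*X[:,1],X[:,2]]
E
cat > fit.py <<'E'
from h import *
T=lambda a:np.array(a)/4+[170,175]
S=lambda a:np.array(a)/4+[220,90]
cor=T([(295,97),(660,58),(708,465),(330,507)]); C=[(.1,.09,.065),(.1,-.09,.065),(-.1,-.09,.065),(-.1,.09,.065)]
tip=lambda a,l=.155:(0,.095-l*np.cos(a),.07+l*np.sin(a))
lev=lambda b:(-.045+.085*np.cos(b),-.048,.08+.085*np.sin(b))
r=lambda p:(proj("top",W(p,C))-cor).ravel()
s=least_squares(r,[.45,.05,0]); p=s.x
print(p,np.degrees(p[2]),s.fun.round(1)); np.save("pose.npy",p)
for n,u,v in(("top",T((112,277)),T((597,247))),("side",S((180,63)),S((233,297)))):
    print(n,least_squares(lambda q:(proj(n,W(p,tip(q[0])))-u).ravel(),[1.8]),sep='\n' if 0 else ' ') if 0 else None
    a=least_squares(lambda q:(proj(n,W(p,tip(q[0])))-u).ravel(),[1.8]);b=least_squares(lambda q:(proj(n,W(p,lev(q[0])))-v).ravel(),[1.4])
    print(n,a.x,a.fun,b.x,b.fun)
tt=W(p,tip(1.8));print("tip",tt,"hinge",W(p,(0,.095,.07)),"levtip",W(p,lev(1.45)))
tin=ray("top",T((365,132)),.082);print("tin",tin, W((0,0,-p[2]),tin-[p[0],p[1],0]))
E
python3 fit.py
```

```text
[0.53019938 0.03985621 0.13072418] 7.489944061621936 [-0.8 -1.   0.6 -1.4  0.9  1.1 -0.7  1.2]
top [1.91908887] [-0.05933296 -0.36403949] [1.03604769] [ 0.11281441 -0.01285106]
side [1.82164216] [ 0.88741402 -1.06506855] [1.27987547] [-0.04796998  0.57257645]
tip [[0.5132254  0.1689615  0.22094638]] hinge [[0.51781593 0.13404565 0.07      ]] levtip [[ 0.50199558 -0.01226493  0.1643806 ]]
tin [0.59605705 0.10361349 0.082     ] [[0.07360665 0.05462859 0.082     ]]
```

```bash
cat >> h.py <<'E'
def goto(pts,tipz=None):
    "tool-frame turn/shift to put fingertips at case-frame points, tool y along case y, z down"
    p=np.load("pose.npy"); o=status.get_obs(); R0=Ro.from_quat(o['ee_rot']); te=manip.tip_extent
    Rt=Ro.from_euler('z',p[2])*Ro.from_matrix(np.diag([-1.,1,-1]))
    print("turn",(R0.inv()*Rt).as_rotvec(degrees=True).round(2),"tip_ext",te,"grip",o['grip_width'],"t",o['clock'])
    for X in pts: print(X,(R0.inv().apply(W(p,X)[0]+[0,0,te]-o['position'])).round(4))
E
python3 - <<'E'
from h import *
print(ray("side",(217,103),0),ray("top",(3,303),0),ray("top",(70,155),0))
goto([(0,.19,.22),(0,.19,.18)])
E
```

```text
[0.39143955 0.65652648 0.        ] [0.39898147 0.64729418 0.        ] [0.71791481 0.53379121 0.        ]
turn [-7.000e-02 -2.000e-02 -3.355e+01] tip_ext 0.014 grip 0.9967911771100642 t 0.1
(0, 0.19, 0.22) [-0.3538 -0.1976  0.0109]
(0, 0.19, 0.18) [-0.3538 -0.1976  0.0509]
```

Call:
play_rows(plan=[0,0,-4,-0.03,-0.03,0,0.5,0,0,-8,-0.07,-0.055,0,0,0,0,-14,-0.12,-0.08,0,0,0,0,-20,-0.17,-0.11,0,0,0,0,-26,-0.22,-0.135,0,0,0,0,-30,-0.27,-0.16,0,0,0,0,-33.5,-0.32,-0.18,0,0,0,0,-33.5,-0.354,-0.197,0,0,0,0,-33.5,-0.354,-0.197,0,0,0,0,-33.5,-0.354,-0.197,0,0,0,0,-33.5,-0.354,-0.197,0,0,0,0,-33.5,-0.354,-0.197,0,0])

```text
clock: 1.6
position: [0.5055, 0.2299, 0.2453]
ee_rot: [-0.066, 0.998, 0.0, -0.0]
ft_force: [0.2, -0.1, -0.4]
grip_width: 0.002
grasp_force: 0.0
```

```bash
python3 - <<'E'
from h import *
goto([(0,.19,.18),(0,.16,.18)])
a=viewer.camera("side")[20:240,140:360,::-1]; cv2.imwrite("pics/s1.png",cv2.resize(a,None,fx=2.6,fy=2.6,interpolation=cv2.INTER_CUBIC))
E
```

```text
turn [ 0.01 -0.01  0.04] tip_ext 0.014 grip 0.0018728553845625965 t 1.6
(0, 0.19, 0.18) [ 0.0003 -0.0017  0.0513]
(0, 0.16, 0.18) [ 0.0003 -0.0317  0.0513]
```

View pics/s1.png

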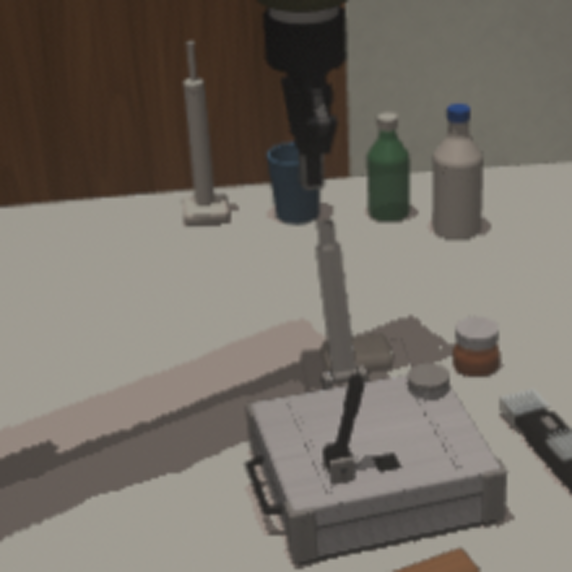

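The closed fingers stand behind the strap (fingertip at crop (314,185), strap tip at (324,210)). Next I compute the swing path, with the lower front finger edge following the strap's outer face.

```bash
python3 - <<'E'
from h import *
P=[(0,.19,.19),(0,.165,.19),(0,.145,.19),(0,.13,.19)]
for a in np.radians([90,80,70,60,50,40,30,22,15,9,5]):
    r=.085+.03*a/(np.pi/2)
    P.append((0,round(.095-r*np.cos(a)+.0025*np.sin(a)+.0145,4),round(.07+r*np.sin(a)+.0025*np.cos(a),4)))
goto(P)
E
```

```text
turn [ 0.01 -0.    0.03] tip_ext 0.014 grip -0.0021373371554262574 t 1.65
(0, 0.19, 0.19) [ 0.0004 -0.0015  0.0413]
(0, 0.165, 0.19) [ 0.0004 -0.0265  0.0413]
(0, 0.145, 0.19) [ 0.0004 -0.0465  0.0413]
(0, 0.13, 0.19) [ 0.0004 -0.0615  0.0413]
(0, np.float64(0.112), np.float64(0.185)) [ 0.0004 -0.0795  0.0463]
(0, np.float64(0.0926), np.float64(0.1804)) [ 0.0004 -0.0989  0.0509]
(0, np.float64(0.0748), np.float64(0.1727)) [ 0.0004 -0.1167  0.0586]
(0, np.float64(0.0592), np.float64(0.1622)) [ 0.0004 -0.1323  0.0691]
(0, np.float64(0.0461), np.float64(0.1495)) [ 0.0004 -0.1454  0.0818]
(0, np.float64(0.0358), np.float64(0.1351)) [ 0.0004 -0.1557  0.0962]
(0, np.float64(0.0285), np.float64(0.1197)) [ 0.0004 -0.163   0.1116]
(0, np.float64(0.0248), np.float64(0.1069)) [ 0.0004 -0.1667  0.1244]
(0, np.float64(0.0232), np.float64(0.0957)) [ 0.0004 -0.1683  0.1356]
(0, np.float64(0.023), np.float64(0.0862)) [ 0.0004 -0.1685  0.1451]
(0, np.float64(0.0234), np.float64(0.08)) [ 0.0004 -0.1681  0.1513]
```

Call:
play_rows(plan=[0,0,0,0,-0.002,0.02,0,0,0,0,0,-0.002,0.041,0,0,0,0,0,-0.015,0.041,0,0,0,0,0,-0.03,0.041,0,0,0,0,0,-0.046,0.041,0,0,0,0,0,-0.062,0.041,0,0,0,0,0,-0.071,0.043,0,0,0,0,0,-0.08,0.046,0,0,0,0,0,-0.09,0.048,0,0,0,0,0,-0.099,0.051,0,0,0,0,0,-0.108,0.055,0,0,0,0,0,-0.117,0.059,0,0,0,0,0,-0.125,0.064,0,0,0,0,0,-0.132,0.069,0,0,0,0,0,-0.139,0.075,0,0,0,0,0,-0.145,0.082,0,0,0,0,0,-0.145,0.082,0])

```text
clock: 3.78
position: [0.5244, 0.0846, 0.1624]
ee_rot: [-0.065, 0.998, -0.0, -0.001]
ft_force: [1.4, -0.4, -0.0]
grip_width: 0.001
grasp_force: 0.0
```

```bash
python3 - <<'E'
from h import *
goto([(0,.0358,.1351),(0,.0285,.12),(0,.0248,.107),(0,.0232,.0957),(0,.023,.0862),(0,.0234,.08),(0,.0234,.075)])
a=viewer.camera("side")[60:240,200:360,::-1]; cv2.imwrite("pics/s2.png",cv2.resize(a,None,fx=3.2,fy=3.2,interpolation=cv2.INTER_CUBIC))
E
```

```text
turn [-0.02 -0.09 -0.09] tip_ext 0.014 grip 0.0011198745208057523 t 3.775
(0, 0.0358, 0.1351) [ 0.     -0.0094  0.0133]
(0, 0.0285, 0.12) [-0.     -0.0166  0.0284]
(0, 0.0248, 0.107) [-0.0001 -0.0203  0.0414]
(0, 0.0232, 0.0957) [-0.0001 -0.0219  0.0527]
(0, 0.023, 0.0862) [-0.0001 -0.0221  0.0622]
(0, 0.0234, 0.08) [-0.0001 -0.0217  0.0684]
(0, 0.0234, 0.075) [-0.0001 -0.0217  0.0734]
```

View pics/s2.png

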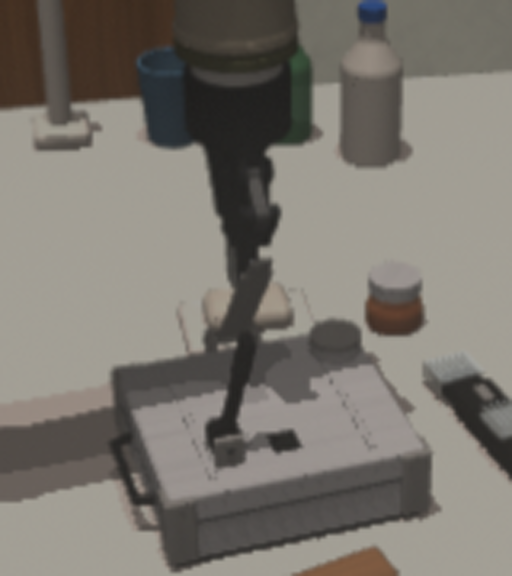

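The strap has swung past upright and leans inward under the finger (crop (250,300)). The case, tin and lever are unmoved, so I continue down.

Call:
play_rows(plan=[0,0,0,0,-0.005,0.007,0,0,0,0,0,-0.009,0.013,0,0,0,0,0,-0.013,0.021,0,0,0,0,0,-0.017,0.028,0,0,0,0,0,-0.019,0.035,0,0,0,0,0,-0.02,0.041,0,0,0,0,0,-0.021,0.047,0,0,0,0,0,-0.022,0.053,0,0,0,0,0,-0.022,0.058,0,0,0,0,0,-0.022,0.063,0,0,0,0,0,-0.022,0.068,0,0,0,0,0,-0.022,0.071,0,0,0,0,0,-0.022,0.073,0,0,0,0,0,-0.022,0.073,0,0,0,0,0,-0.022,0.073,0])

```text
clock: 5.7
position: [0.5276, 0.0636, 0.0904]
ee_rot: [-0.065, 0.998, 0.0, 0.0]
ft_force: [-0.2, -0.7, -0.0]
grip_width: -0.0
grasp_force: 0.0
```

```bash
python3 - <<'E'
from h import *
goto([(0,.0234,.073),(0,.0234,.15)])
a=viewer.camera("side")[60:240,200:360,::-1]; cv2.imwrite("pics/s3.png",cv2.resize(a,None,fx=3.2,fy=3.2,interpolation=cv2.INTER_CUBIC))
E
```

```text
turn [ 0.01  0.   -0.04] tip_ext 0.014 grip -0.00021744023721844257 t 5.7
(0, 0.0234, 0.073) [ 0.0006 -0.0004  0.0034]
(0, 0.0234, 0.15) [ 0.0006 -0.0004 -0.0736]
```

View pics/s3.png

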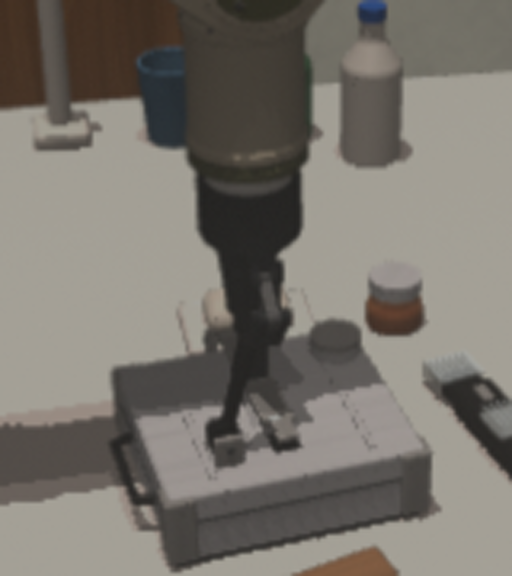

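The strap lies almost flat, with its end at crop (280,430) near the lever block. I press the last few millimetres slowly.

Call:
play_rows(plan=[0,0,0,0,0,0.001,0,0,0,0,0,0,0.002,0,0,0,0,0,0,0.003,0,0,0,0,0,0,0.004,0,0,0,0,0,0,0.004,0,0,0,0,0,0,0.004,0])

```text
clock: 6.5
position: [0.5278, 0.0634, 0.0866]
ee_rot: [-0.065, 0.998, 0.0, 0.0]
ft_force: [-1.0, -1.0, 6.1]
grip_width: -0.001
grasp_force: 2.7
```

The strap is flat: the fingertips are at z = 72.6 mm with 6 N of contact. Next I work out the lever path.

```bash
python3 - <<'E'
from h import *
P=[(0,.0234,.2),(-.09,-.048,.2),(-.075,-.048,.155),(-.05,-.048,.155)]
for b in np.radians([80,70,60,50,40,30,22,15,9,5,2,0]):
    r=.072
    P.append((float(round(-.045+r*np.cos(b)-.005*np.sin(b)-.011,4)),-.048,float(round(.08+r*np.sin(b)+.005*np.cos(b),4))))
goto(P)
E
```

```text
turn [ 0.01  0.02 -0.05] tip_ext 0.014 grip -0.0005663298851512431 t 6.5
(0, 0.0234, 0.2) [ 0.0007 -0.0002 -0.1274]
(-0.09, -0.048, 0.2) [ 0.0906 -0.0717 -0.1274]
(-0.075, -0.048, 0.155) [ 0.0756 -0.0717 -0.0824]
(-0.05, -0.048, 0.155) [ 0.0506 -0.0717 -0.0824]
(-0.0484, -0.048, 0.1518) [ 0.049  -0.0717 -0.0792]
(-0.0361, -0.048, 0.1494) [ 0.0367 -0.0717 -0.0768]
(-0.0243, -0.048, 0.1449) [ 0.0249 -0.0717 -0.0723]
(-0.0135, -0.048, 0.1384) [ 0.0141 -0.0717 -0.0658]
(-0.0041, -0.048, 0.1301) [ 0.0047 -0.0716 -0.0575]
(0.0039, -0.048, 0.1203) [-0.0033 -0.0716 -0.0477]
(0.0089, -0.048, 0.1116) [-0.0083 -0.0716 -0.039 ]
(0.0123, -0.048, 0.1035) [-0.0117 -0.0716 -0.0309]
(0.0143, -0.048, 0.0962) [-0.0137 -0.0716 -0.0236]
(0.0153, -0.048, 0.0913) [-0.0147 -0.0716 -0.0187]
(0.0158, -0.048, 0.0875) [-0.0152 -0.0716 -0.0149]
(0.016, -0.048, 0.085) [-0.0154 -0.0716 -0.0124]
```

Call:
play_rows(plan=[0,0,0,0,0,-0.015,0,0,0,0,0,0,-0.055,0,0,0,0,0,0,-0.095,0,0,0,0,0,0,-0.127,0,0,0,0,0.02,0,-0.13,0,0,0,0,0.06,-0.01,-0.13,0,0,0,0,0.09,-0.04,-0.13,0,0,0,0,0.09,-0.072,-0.13,0,0,0,0,0.09,-0.072,-0.1,0,0,0,0,0.085,-0.072,-0.082,0,0,0,0,0.085,-0.072,-0.082,0,0,0,0,0.085,-0.072,-0.082,0])

```text
clock: 8.0
position: [0.453, -0.0189, 0.1694]
ee_rot: [-0.065, 0.998, 0.0, 0.001]
ft_force: [-0.1, 0.8, 1.4]
grip_width: -0.003
grasp_force: 0.0
```

```bash
python3 - <<'E'
from h import *
goto([(-.0484,-.048,.152),(-.0361,-.048,.1494),(.016,-.048,.085)])
o=[]
for n,s in(("side",np.s_[60:240,200:360]),("top",np.s_[150:330,220:380])):
    o.append(cv2.resize(viewer.camera(n)[s][:,:,::-1],(400,450),interpolation=cv2.INTER_CUBIC))
cv2.imwrite("pics/s4.png",cv2.convertScaleAbs(np.hstack(o),alpha=1.4))
E
```

```text
turn [ 0.01  0.06 -0.04] tip_ext 0.014 grip -0.0030255433488227176 t 8.0
(-0.0484, -0.048, 0.152) [-0.0358  0.0002  0.0034]
(-0.0361, -0.048, 0.1494) [-0.0481  0.0003  0.006 ]
(0.016, -0.048, 0.085) [-0.1001  0.0003  0.0705]
```

View pics/s4.png

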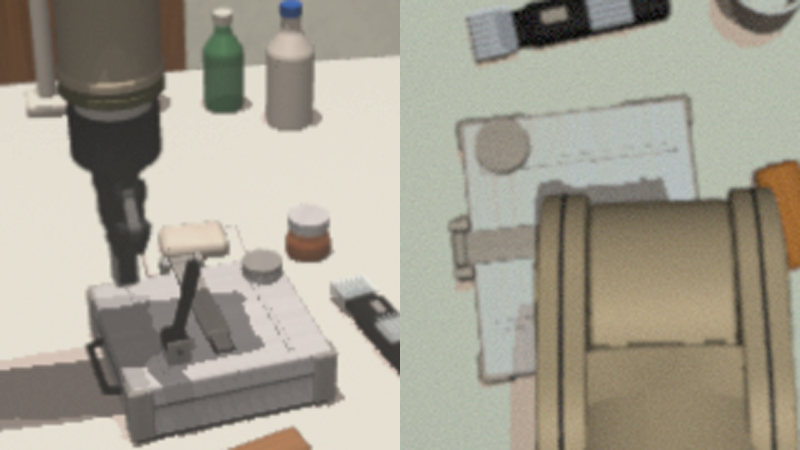

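The strap is flat, the lever is still raised (tip at about (195,265)), and the finger is on its -x side. The case and tin are in place, so I sweep the lever down.

Call:
play_rows(plan=[0,0,0,-0.018,0,0.003,0,0,0,0,-0.036,0,0.003,0,0,0,0,-0.042,0,0.005,0,0,0,0,-0.048,0,0.006,0,0,0,0,-0.054,0,0.008,0,0,0,0,-0.06,0,0.01,0,0,0,0,-0.065,0,0.014,0,0,0,0,-0.07,0,0.017,0,0,0,0,-0.075,0,0.021,0,0,0,0,-0.08,0,0.025,0,0,0,0,-0.084,0,0.03,0,0,0,0,-0.088,0,0.035,0,0,0,0,-0.091,0,0.04,0,0,0,0,-0.093,0,0.044,0,0,0,0,-0.095,0,0.048,0,0,0,0,-0.097,0,0.052,0,0,0,0,-0.099,0,0.057,0,0,0,0,-0.1,0,0.062,0,0,0,0,-0.1,0,0.066,0,0,0,0,-0.1,0,0.067,0])

```text
clock: 10.6
position: [0.5521, -0.006, 0.1012]
ee_rot: [-0.065, 0.998, 0.0, 0.0]
ft_force: [1.3, 1.4, 4.0]
grip_width: 0.001
grasp_force: 1.8
```

Call:
play_rows(plan=[0,0,0,0,0,0.001,0,0,0,0,0,0,0.002,0,0,0,0,0,0,0.003,0,0,0,0,0,0,0.003,0,0,0,0,0,0,0.003,0])

```text
clock: 11.22
position: [0.5523, -0.0059, 0.0989]
ee_rot: [-0.065, 0.998, 0.0, 0.001]
ft_force: [1.4, 1.4, 7.7]
grip_width: 0.0
grasp_force: 4.0
```

```bash
python3 - <<'E'
from h import *
goto([(.016,-.048,.085)]); print(status.get_obs()['ft_force'])
E
```

```text
turn [ 0.01  0.07 -0.05] tip_ext 0.014 grip 0.00023410089346417067 t 11.225
(0.016, -0.048, 0.085) [-0.      0.0003 -0.0001]
[1.41433244 1.36757341 7.7237199 ]
```

Call:
play_rows(plan=[0,0,0,0,0,0.001,0,0,0,0,0,0,0.001,0,0,0,0,0,0,-0.01,0,0,0,0,0,0,-0.05,0,0,0,0,0,0,-0.1,0,0,0,0,0.05,0,-0.12,0,0,0,0,0.1,0,-0.12,0,0,0,0,0.15,0,-0.12,0,0,0,0,0.2,0,-0.12,0,0,0,0,0.2,0,-0.12,0,0,0,0,0.2,0,-0.12,0,0,0,0,0.2,0,-0.12,0])

```text
clock: 12.72
position: [0.3541, -0.0319, 0.2182]
ee_rot: [-0.065, 0.998, -0.0, -0.0]
ft_force: [0.4, 0.4, -0.2]
grip_width: -0.001
grasp_force: 0.0
```

```bash
python3 - <<'E'
from h import *
o=[]
for n,s in(("side",np.s_[110:240,220:370]),("top",np.s_[150:330,170:370])):
    o.append(cv2.resize(viewer.camera(n)[s][:,:,::-1],(400,360),interpolation=cv2.INTER_CUBIC))
cv2.imwrite("pics/s5.png",cv2.convertScaleAbs(np.hstack(o),alpha=1.4))
E
```

```text
(no output)
```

View pics/s5.png

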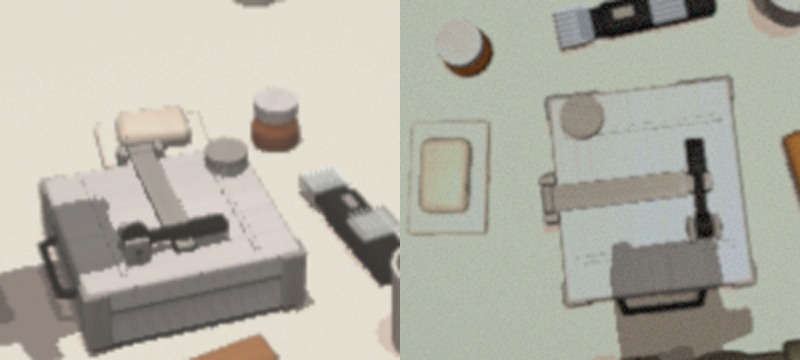

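The strap is flat, and the lever is down across its end (side panel (175,230), top panel (700,190)). The tin and case are where they started, and the arm is clear.

```bash
python3 -c "
from workcell import manip
print(manip.hand_in())"
```

```text
the job is handed in; nothing more can be done
None
```

The strap lies flat over the lid with the cam lever fully down across its end, the case, the tin and the surroundings show no visible shift in the last picture, and the job was handed in after about 13 s; no verdict came back.

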